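# Feel out the crossed screw of a mould clamp

## Robot

A 6-joint arm with a two-finger parallel gripper is mounted at the origin on a cart in front of the work surface, level with it; the furniture and walls round the work are solid. World frame = base frame: x ahead of the robot, y to its left, z up, the work surface at z = 0. Lengths are in m, angles in rad, forces in N, time in s.
With the tool pointing down it reaches from about 0.3 to 0.875 m from the base axis. Payload 6.4 kg.
Tool frame: the origin (TCP) lies between the finger pads; the fingertips stand 22 mm ahead of it and the grasp point (between the pads) lies 3 mm ahead of it; z points along the fingers, y is the direction in which the jaws open and shut (so a half turn about z gives the same grasp; the last joint's range is limited). The gripper opens to 85 mm and grips with 20 to 120 N. Pads are 22 mm wide; open, the fingers measure 114 mm over their backs; the gripper's body (76 mm by 85 mm) begins 54 mm behind the grasp point. The pads swing forward as they close: fully open they stand 13 mm farther back than shut.
Start: joints at [1.136, 0.181, 1.607, -0, 1.354, -0.206], TCP at [0.13, 0.56, 0.253] pointing down, gripper open.
Joint ranges: [-2.99, 2.99], [-0.89, 2.07], [0.3, 2.58], [-1.14, 4.28], [0, 2.63], [-3.12, 3.12]. Speed limits (rad/s): [2.57, 2.57, 3.01, 3.14, 3.14, 3.14].

## Interface

Orientations are given as a unit quaternion [w, x, y, z].
In Python, from plant import arm gives the robot as it stands.
- The arm moves only by the tool move_arm, never from a script. Its argument "moves" is a list of rows, each a list of 4 numbers: the shift along the tool's x, y, z in cm, then the turn about the tool's z in rad. A call has 1 to 12 rows; each row shifts and turns the commanded pose from where the row before left it, along the tool's axes as they then stand; what a row does not reach is not made up. A row lasts 1/12 s, in which the tool goes at most 41.7 mm and 7.16 degrees, less where a joint would pass 70% of its speed; a pose out of reach is approached as far as the arm can. A call is refused whole if a number of a shift passes 4.17 or a number of a turn 0.125, either way. A call with a gripper value outside its range is refused whole. "jaw" is the finger opening in cm, from 0 to 8.54, set as the call begins (left out, the last holds). The fingers move at their own pace and stop on an object; "grip_force" is the grip in N (left out, the last holds). Time passes only in rows, so rows that do not move let the fingers close. It gives the time, the measured TCP pose, the force and the opening at its end, in the units of the state.
- arm.observe(): the state, without advancing time (a new reading comes with each control period).
- arm.camera(name): name is "scene" or "top" or "wrist"; returns a dict with "frame" (400x640x3 uint8, red, green, blue), "depth" (400x640 float32, m along the optical axis (not along the pixel's ray), 0 where there is no reading), "fx", "fy", "cx", "cy" (pixels), "R" (3x3) and "t" (3): a world point X has camera coordinates R X + t; the wrist camera has in their place "tool_from_camera" (4x4, takes a point from camera to tool coordinates, whose origin is the TCP and whose axes are the flange's). Camera axes: x right, y down, z forward; pixel columns grow to the right and rows downward; lengths in m; the calibration is good to about 2 mm. A picture is of the moment at which its call begins: read the wrist's pose just before it.
- arm.job_done(): hands the job in, once; it reports no verdict.
The state is a dict: "t": time; "joint_positions": joint angles; "qd": joint speeds; "effort": joint torques, N m; "tcp_pos": TCP position; "ee_rot": TCP orientation; "force": force on the tool from outside, world axes, zero at the start; "torque": the same for the moment, N m; "grip_width": finger opening in m.
Only numpy, scipy, OpenCV 4.12 (cv2) and the standard library are available. Lean on these libraries where they do the work, as an engineer would, in place of code of your own. Each camera call takes 0.05 s, during which the arm holds its last target.

## Task

Close the mould clamp: start each of its two hand screws gently, clockwise seen from above. One is cross-threaded and binds early: stop as soon as you feel it, do not force it, turn it back to its start stop and leave it there. The other runs freely: turn it fully home, snug but not forced, and let go of both, disturbing nothing around.

Things in the scene. Friction and masses are not known exactly. Their poses are not given: they have to be found in the camera images.
- mould_clamp: blue mould clamp bolted to the bench: dark foot plate 90 x 180 x 12 mm, blue strap on top (44 x 168 mm, top face 52 mm up). Origin: centre of its underside; y along its length, z up. Upright screws at y = +60 mm (a) and y = -60 mm (b). On the strap by each screw a white dot marks the start, at -y of its axis; a yellow dot 1.25 rad clockwise from it marks home.
- knob_a: black grip bar of screw a, 44 mm long (its x axis; a white line on top near the +x end), 12 mm thick (y, grip across it), spanning z = 66 to 91 mm above its origin. Origin: on the screw's axis, at the clamp's underside when at the start; sinks 2 mm per rad clockwise. The brass collar below it ends at z = 60 mm. With no load the bar's -y side is in line with the red pointer.
- knob_b: black grip bar of screw b, made exactly as knob_a. Each bar drives its screw through a spring coupling of 0.8 N m per rad: when the screw binds, the bar can be turned on while the torque grows and the pointer stands still. Thread friction alone is about 0.03 N m.
- grip_a (a point): point on the axis of knob_a to grip at, 82 mm above the clamp's underside with the screw at its start, 9 mm below the bar's top
- grip_b (a point): the same point of knob_b
- screw_a (a joint): angle of the threaded part of screw a, shown by the red pointer on its brass collar (the grip bar winds ahead of it under load): rad, 0 at its start stop, growing clockwise seen from above, 1.25 when home. Starts between 0 and 0.15.
- screw_b (a joint): the same for screw b. A crossed screw binds hard somewhere between 0.4 and 0.75; which of the two is crossed changes from case to case and cannot be seen. Torque over about 0.35 N m spoils the thread or the seat; 0.1 to 0.2 N m is a clear feel of the stop, whether crossed or home. A released screw stays where it is.
- spirit_lamp: glass spirit lamp with black cap, 66 x 66 x 63 mm, origin at the centre of its underside; a bystander to leave alone
- loupe: black folding loupe, 39 x 21 x 21 mm, origin at the centre of its underside; a bystander to leave alone
- wax_block: green wax block, 37 x 53 x 24 mm, origin at the centre of its underside; a bystander to leave alone

How it is judged:
On the way:
1. the crossed screw has been turned gently until it binds (some resistance felt, well short of home) (((contact force between dog_a and anything else above 4 N and value of joint screw_a below 0.85 rad) or (contact force between dog_b and anything else above 4 N and value of joint screw_b below 0.85 rad))), for 0.05 s.
At the end, for the whole second after the job is handed in: one screw (the sound one) is home, its pointer at 1.13 rad or more, and the crossed one is back within 0.12 rad of its start stop (((value of joint screw_a above 1.13 rad and value of joint screw_b below 0.12 rad) or (value of joint screw_b above 1.13 rad and value of joint screw_a below 0.12 rad))); the robot touches nothing.
It fails at once if a screw is forced: its thread or seat is loaded with more than about 0.38 N m (dog_a, dog_b: lugs on the screws inside the bosses, 14 mm off axis, that meet the bad thread or the seat) (contact force between any of dog_a, dog_b and anything else above 27 N).
It fails at once if a bystander is pushed more than 25 mm (distance of any of spirit_lamp, loupe, wax_block from where it was at the start of the episode above 0.025 m).
It also fails if it takes over 67 s, if anything falls off the work surface, if the arm or the gripper's body presses on something with over 40 N, if the wrist force passes 120 N, or if a joint passes its speed limit or range.

## Working session

There is one attempt and no reset: what is moved stays moved. The work goes in short steps, Python scripts to look and compute and a tool call to move; the robot and the scene stay as the last step left them, time stands still between calls to the robot, and variables do not carry over. Pictures are saved under pics/ and viewed, and the job is handed in when it is done.

Besides the shell and the picture viewer there is one more tool, called after "Call:" by a JSON object that holds its "op" and its "data", one argument or row to a line. move_arm: Moves the arm, as the interface text tells. Its arguments: {"type":"object","properties":{"moves":{"type":"array"},"jaw":{"type":"number"},"grip_force":{"type":"number"}},"required":["moves"]}

```bash
mkdir -p pics; ls; cat > h.py <<'E'
import numpy as np, cv2
from plant import arm
def save(name,fn):
    c=arm.camera(name); cv2.imwrite('pics/'+fn,cv2.cvtColor(c['frame'],cv2.COLOR_RGB2BGR)); return c
def world(c,u,v,d):
    p=np.array([(u-c['cx'])/c['fx']*d,(v-c['cy'])/c['fy']*d,d]); return c['R'].T@(p-c['t'])
def onplane(c,u,v,z):
    o=-c['R'].T@c['t']; r=c['R'].T@np.array([(u-c['cx'])/c['fx'],(v-c['cy'])/c['fy'],1]); return o+r*(z-o[2])/r[2]
E
python3 - <<'E'
from h import *
s=arm.observe(); print(s)
for n in ['top','scene']:
    c=save(n,n+'0.png'); np.savez(f'{n}0.npz',**c); print(n,c['fx'],c['cx'],c['cy'],-c['R'].T@c['t'])
E
```

```text
pics
{'t': 0.0, 'joint_positions': array([ 1.13569119e+00,  1.81522765e-01,  1.60799509e+00, -2.28916157e-06,
        1.35382079e+00, -2.06297440e-01]), 'qd': array([-0.00116749,  0.00031329,  0.00038701,  0.00041588, -0.00089285,
        0.00033799]), 'effort': array([-1.21075745e-04, -4.44880021e+01, -3.51331830e+01, -2.36599080e-04,
        9.11067822e-03,  1.81484796e-05]), 'tcp_pos': array([0.13018045, 0.55954235, 0.25240065]), 'ee_rot': array([-2.74136028e-04,  1.14154167e-01,  9.93462664e-01, -8.28838672e-04]), 'force': array([ 0.51748522, -0.2248859 , -0.65598401]), 'torque': array([-0.01420845, -0.03028379,  0.02327907]), 'grip_width': 0.08548217845924963}
top 505.0880929254739 313.79196720156483 207.90928234651665 [0.32033821 0.15857802 1.27347214]
scene 472.0114221044942 316.4095759184624 198.8601827842853 [-0.02948813 -0.68920138  1.17154055]
```

View pics/top0.png

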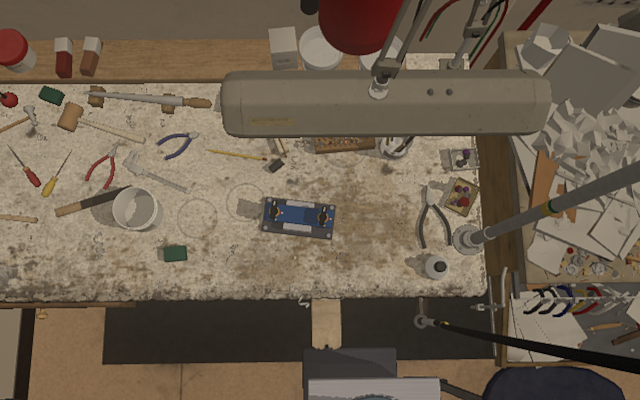

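View pics/scene0.png

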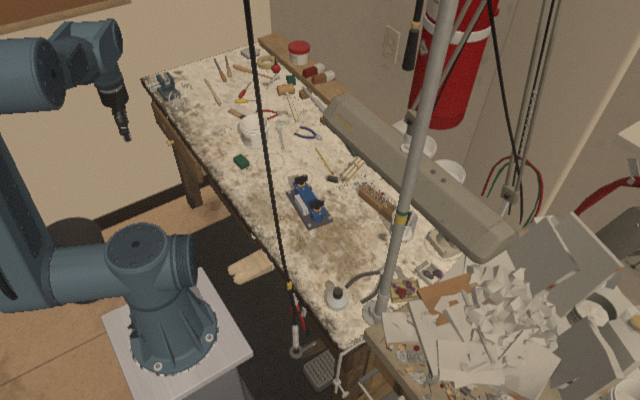

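The top view shows the blue clamp at about (298,217), with a lamp housing spanning rows 70-135 behind it. The wax block is at (175,253) and the spirit lamp at (437,267). Next I'll enlarge the clamp and measure it.

```bash
python3 - <<'E'
from h import *
c=dict(np.load('top0.npz'))
f=cv2.cvtColor(c['frame'],cv2.COLOR_RGB2BGR)
cv2.imwrite('pics/topcrop.png',cv2.resize(f[185:250,250:350],None,fx=8,fy=8,interpolation=cv2.INTER_CUBIC))
print(c['R'])
for u,v in [(298,217),(275,213),(323,217),(350,95),(300,130),(437,267),(175,253),(275,165),(465,238),(550,205),(395,20)]:
    print(u,v,world(c,u,v,c['depth'][v,u]).round(3))
hsv=cv2.cvtColor(f,cv2.COLOR_BGR2HSV)
m=cv2.inRange(hsv,(105,100,40),(125,255,255)); m[:185]=0;m[250:]=0;m[:,:250]=0;m[:,350:]=0
pts=cv2.findNonZero(m); r=cv2.minAreaRect(pts); print(r)
for p in cv2.boxPoints(r): print(p,onplane(c,p[0],p[1],.052).round(4))
E
```

```text
[[-0.01354429 -0.99983158  0.01238433]
 [-0.98064383  0.01086283 -0.19549854]
 [ 0.19533108 -0.0147925  -0.9806258 ]]
298 217 [0.541 0.179 0.053]
275 213 [0.548 0.234 0.075]
323 217 [0.534 0.119 0.091]
350 95 [0.76  0.064 0.279]
300 130 [0.702 0.17  0.229]
437 267 [ 0.414 -0.153  0.063]
175 253 [0.459 0.484 0.026]
275 165 [0.683 0.238 0.022]
465 238 [ 0.488 -0.236  0.029]
550 205 [ 0.485 -0.249  0.45 ]
395 20 [0.792 0.007 0.507]
((300.66925048828125, 215.64617919921875), (62.017364501953125, 16.99275779724121), 7.125016689300537)
[268.8462  220.23079] [0.5341 0.2508 0.052 ]
[270.95386 203.36925] [0.5762 0.2457 0.052 ]
[332.4923  211.06157] [0.5552 0.0942 0.052 ]
[330.38464 227.92311] [0.5132 0.1002 0.052 ]
```

View pics/topcrop.png

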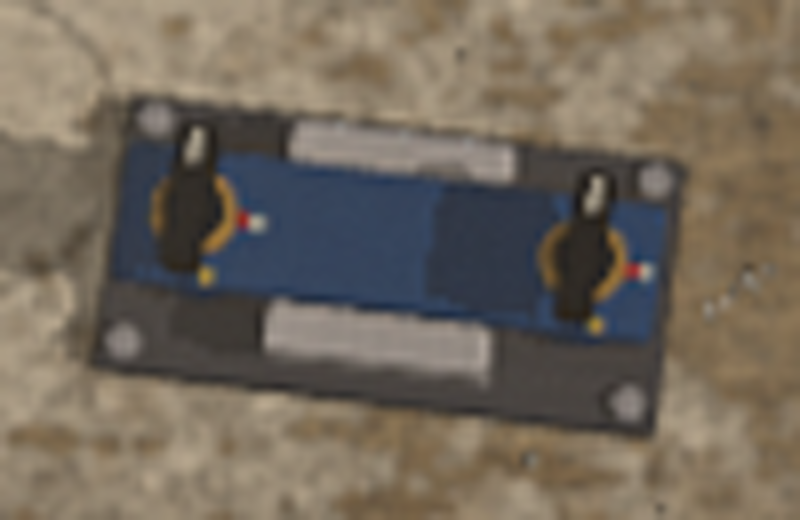

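```bash
python3 - <<'E'
from h import *
c=dict(np.load('top0.npz'))
for u,v in [(425,322),(480,330),(560,342),(625,352),(135,190),(232,100),(232,130),(260,134),(300,136),(400,134)]:
    print(u,v,world(c,u,v,c['depth'][v,u]).round(3))
c=dict(np.load('scene0.npz'))
for u,v in [(240,5),(262,150),(283,270),(330,105),(430,190)]:
    print(u,v,world(c,u,v,c['depth'][v,u]).round(3))
E
```

```text
425 322 [ 0.282 -0.146 -0.066]
480 330 [ 0.226 -0.538 -0.817]
560 342 [ 0.217 -0.561 -0.205]
625 352 [ 0.185 -0.754 -0.222]
135 190 [0.611 0.578 0.062]
232 100 [0.75  0.312 0.279]
232 130 [0.703 0.318 0.228]
260 134 [0.694 0.257 0.228]
300 136 [0.698 0.171 0.2  ]
400 134 [ 0.696 -0.05   0.214]
240 5 [0.875 1.255 0.178]
262 150 [ 0.558  0.517 -0.004]
283 270 [ 0.346  0.016 -0.004]
330 105 [0.72  0.322 0.256]
430 190 [ 0.723 -0.141  0.262]
```

Call:
{"op": "move_arm", "data": {
  "moves": [
    [-2, -0.9, 0, 0],
    [-3.4, -1.55, 0.2, 0],
    [-3.4, -1.55, 0.2, 0],
    [-3.4, -1.55, 0.2, 0],
    [-3.4, -1.55, 0.2, 0],
    [-3.4, -1.55, 0.2, 0],
    [-3.4, -1.55, 0.2, 0],
    [-3.4, -1.55, 0.2, 0],
    [-3.4, -1.55, 0.2, 0],
    [-3.4, -1.55, 0.2, 0],
    [-3.4, -1.55, 0.2, 0],
    [-3.4, -1.55, 0.2, 0]
  ]
}}

```text
t: 1.1
tcp_pos: [0.4744, 0.2943, 0.2308]
ee_rot: [-0.0, 0.114, 0.993, -0.0]
force: [0.5, 0.6, 0.5]
grip_width: 0.0852
```

```bash
python3 - <<'E'
from h import *
s=arm.observe(); c=save('wrist','w1.png'); np.savez('w1.npz',**c,pos=s['tcp_pos'],q=s['ee_rot'])
print(s['tcp_pos'],s['ee_rot'],c['tool_from_camera'],c['fx'])
E
```

```text
[0.47441567 0.2943378  0.23084422] [-3.09618565e-04  1.14220350e-01  9.93455386e-01 -1.05974653e-04] [[-1.48331741e-03 -9.61297882e-01 -2.75507136e-01  7.01841433e-02]
 [ 9.99998498e-01 -1.67306538e-03  4.53705210e-04  2.75681014e-04]
 [-8.97087310e-04 -2.75506049e-01  9.61298919e-01 -1.20226438e-01]
 [ 0.00000000e+00  0.00000000e+00  0.00000000e+00  1.00000000e+00]] 277.50223045297406
```

View pics/w1.png

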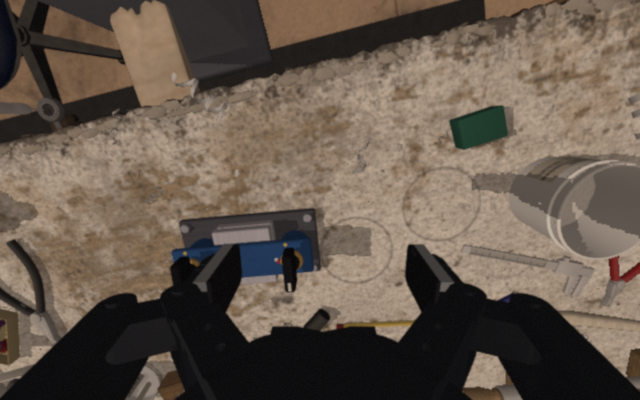

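Call:
{"op": "move_arm", "data": {
  "moves": [
    [-2, -1.6, 0, 0],
    [-2.1, -1.6, 0, 0],
    [-2.1, -1.6, 0, 0],
    [-2.1, -1.6, 0, 0],
    [-2.1, -1.6, 0, 0],
    [-2.1, -1.6, 0, 0],
    [0, 0, 0, 0],
    [0, 0, 0, 0]
  ]
}}

```text
t: 1.82
tcp_pos: [0.5736, 0.173, 0.2306]
ee_rot: [-0.001, 0.115, 0.993, -0.0]
force: [-0.9, 0.8, -0.2]
grip_width: 0.0855
```

```bash
python3 - <<'E'
from h import *
s=arm.observe(); c=save('wrist','w2.png'); np.savez('w2.npz',**c,pos=s['tcp_pos'],q=s['ee_rot'])
print(s['tcp_pos'],s['ee_rot'],abs(s['qd']).max())
E
```

```text
[0.57363367 0.17296803 0.23062162] [-6.05301772e-04  1.15349174e-01  9.93324818e-01 -8.28403956e-05] 0.037552591657134
```

View pics/w2.png

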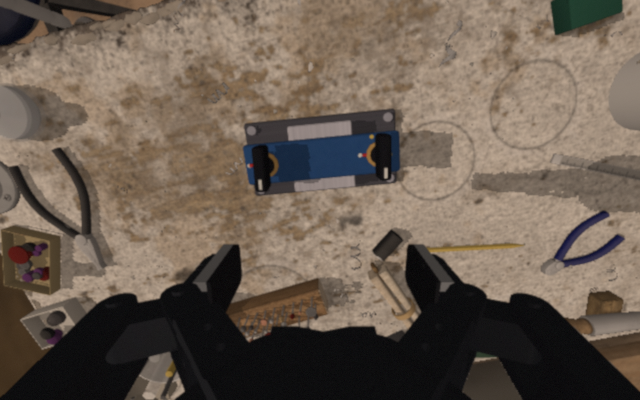

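```bash
cat >> h.py <<'E'
from scipy.spatial.transform import Rotation as Ro
def wcam(d):
    q=d['q']; Rt=Ro.from_quat([q[1],q[2],q[3],q[0]]).as_matrix(); T=d['tool_from_camera']
    Rwc=Rt@T[:3,:3]; o=Rt@T[:3,3]+d['pos']
    d['R']=Rwc.T; d['t']=-Rwc.T@o; return d
E
python3 - <<'E'
from h import *
c=wcam(dict(np.load('w2.npz')))
f=cv2.cvtColor(c['frame'],cv2.COLOR_RGB2BGR)
cv2.imwrite('pics/w2c.png',cv2.resize(f[100:205,235:410],None,fx=4.5,fy=4.5,interpolation=cv2.INTER_CUBIC))
hsv=cv2.cvtColor(f,cv2.COLOR_BGR2HSV)
for (u,v) in [(315,160),(384,145),(384,165),(260,160),(260,175)]:
    print(u,v,world(c,u,v,c['depth'][v,u]).round(4))
# height map classification
V,U=np.mgrid[100:205,235:410]; D=c['depth'][100:205,235:410]
P=np.stack([world(c,u,v,d) for u,v,d in zip(U.ravel(),V.ravel(),D.ravel())])
np.save('w2P.npy',P)
for nm,lo,hi in [('strap',.048,.056),('bar',.085,.097)]:
    Q=P[(P[:,2]>lo)&(P[:,2]<hi)]
    for sel,n2 in ([(Q[:,1]>-9,'all')] if nm=='strap' else [(Q[:,1]>.17,'a'),(Q[:,1]<.17,'b')]):
        q=Q[sel]; r=cv2.minAreaRect(q[:,:2].astype(np.float32)*1000); print(nm,n2,len(q),r,q[:,2].mean())
E
```

```text
315 160 [0.5443 0.1714 0.0507]
384 145 [0.5404 0.2392 0.0905]
384 165 [0.5587 0.2359 0.0908]
260 160 [0.5273 0.1235 0.0901]
260 175 [0.5409 0.1196 0.0911]
strap all 4612 ((543.8148193359375, 179.32931518554688), (167.6674346923828, 44.01367950439453), 82.16217803955078) 0.05134536527637082
bar a 596 ((551.6555786132812, 238.54727172851562), (11.714951515197754, 43.13524627685547), 80.4973373413086) 0.08991315187436176
bar b 578 ((535.6597900390625, 120.1031494140625), (12.561860084533691, 43.81867599487305), 78.92427825927734) 0.08970914036210308
```

View pics/w2c.png

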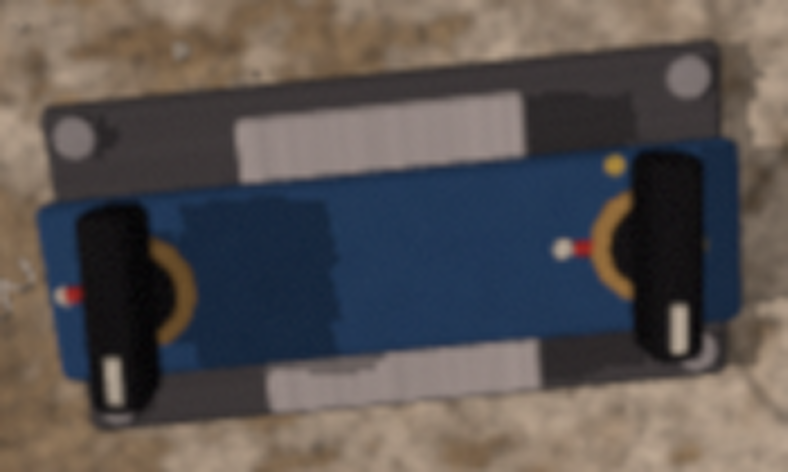

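The strap measures 168 x 44 mm and the bars 43-44 x 12 mm. The bar centres also agree with the points predicted from the strap to 0.3 mm. The bars stand at about 0.03 rad (a) and 0.06 rad (b). I'll start with a.

Call:
{"op": "move_arm", "data": {
  "moves": [
    [0.5, 0.9, 1, -0.013],
    [0.7, 1.1, 2, -0.013],
    [0.7, 1.1, 2, -0.013],
    [0.7, 1.1, 2, -0.013],
    [0.7, 1.1, 1, -0.013],
    [0.32, 0.59, 0, 0],
    [0, 0, 0, 0],
    [0, 0, 0, 0]
  ],
  "grip_force": 20
}}

```text
t: 2.53
tcp_pos: [0.5498, 0.2398, 0.1524]
ee_rot: [0.001, 0.081, 0.997, 0.0]
force: [0.8, 0.0, -1.1]
grip_width: 0.0855
```

```bash
cat >> h.py <<'E'
def ang(s):
    q=s['ee_rot']; R=Ro.from_quat([q[1],q[2],q[3],q[0]]).as_matrix(); return R, np.degrees(np.arctan2(R[1,1],R[0,1]))
def to(x,y,z,th):
    s=arm.observe(); R,a=ang(s); d=R.T@(np.array([x,y,z])-s['tcp_pos'])
    print('t',s['t'],'pos',s['tcp_pos'].round(4),'ang',a.round(2),'shift cm',(d*100).round(2),'turn',np.radians(a-th).round(4),'F',s['force'].round(2),'T',s['torque'].round(3),'w',round(s['grip_width'],4), 'q6',s['joint_positions'][5].round(3))
E
python3 -c "
from h import *
to(.5518,.2386,.086,80.5)"
```

```text
t 2.5333 pos [0.5498 0.2398 0.1524] ang 80.71 shift cm [-0.2  -0.09  6.65] turn 0.0037 F [ 0.83  0.03 -1.07] T [-0.057  0.075  0.032] w 0.0855 q6 -1.195
```

Call:
{"op": "move_arm", "data": {
  "moves": [
    [-0.1, 0, 1, 0],
    [-0.1, -0.05, 1.5, 0.004],
    [0, -0.04, 1.5, 0],
    [0, 0, 1.3, 0],
    [0, 0, 0.9, 0],
    [0, 0, 0.45, 0],
    [0, 0, 0, 0],
    [0, 0, 0, 0],
    [0, 0, 0, 0]
  ],
  "jaw": 5
}}

```text
t: 3.28
tcp_pos: [0.552, 0.2377, 0.0856]
ee_rot: [0.001, 0.084, 0.996, 0.0]
force: [0.1, -0.5, 0.1]
grip_width: 0.0501
```

```bash
python3 -c "
from h import *
to(.5518,.2386,.086,80.5)
s=arm.observe(); c=save('wrist','w3.png')"
```

```text
t 3.2833 pos [0.552  0.2377 0.0856] ang 80.38 shift cm [ 0.04  0.08 -0.04] turn -0.002 F [ 0.12 -0.49  0.09] T [ 0.029 -0.041 -0.028] w 0.0501 q6 -1.194
```

View pics/w3.png

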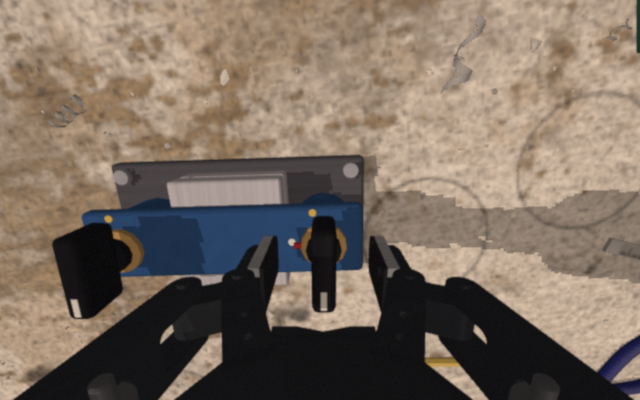

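The jaws straddle bar a at about (323,260), with its red pointer at (297,244). I'll close gently and check for side load.

Call:
{"op": "move_arm", "data": {
  "moves": [
    [0.04, 0.08, 0, 0],
    [0, 0, 0, 0],
    [0, 0, 0, 0],
    [0, 0, 0, 0],
    [0, 0, 0, 0],
    [0, 0, 0, 0],
    [0, 0, 0, 0],
    [0, 0, 0, 0],
    [0, 0, 0, 0],
    [0, 0, 0, 0]
  ],
  "jaw": 0.8,
  "grip_force": 20
}}

```text
t: 4.17
tcp_pos: [0.5514, 0.2384, 0.0852]
ee_rot: [0.0, 0.084, 0.996, -0.0]
force: [-1.4, -2.3, 5.4]
grip_width: 0.0182
```

```bash
python3 -c "
from h import *
to(.5518,.2386,.0855,80.5)
c=save('wrist','w4.png')
to(.5518,.2386,.0855,80.5)"
```

```text
t 4.1667 pos [0.5514 0.2384 0.0852] ang 80.38 shift cm [-0.04  0.03 -0.03] turn -0.002 F [-1.36 -2.32  5.36] T [-0.381  0.222  0.023] w 0.0182 q6 -1.192
t 4.2167 pos [0.5514 0.2384 0.0853] ang 80.38 shift cm [-0.04  0.03 -0.02] turn -0.002 F [-1.22 -1.94  5.65] T [-0.383  0.211  0.021] w 0.018 q6 -1.192
```

View pics/w4.png

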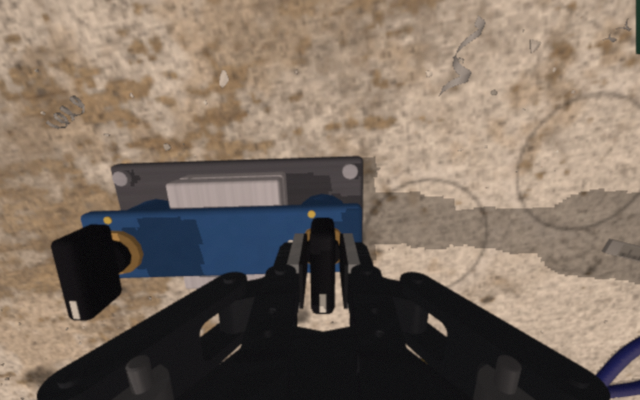

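The jaws stopped at 18 mm and the tool feels about 5 N upward. The tips are probably touching the collar, so I'll raise a little and let the jaws keep closing.

Call:
{"op": "move_arm", "data": {
  "moves": [
    [0, 0, -0.2, 0],
    [0, 0, -0.1, 0],
    [0, 0, 0, 0],
    [0, 0, 0, 0],
    [0, 0, 0, 0]
  ]
}}

```text
t: 4.63
tcp_pos: [0.5504, 0.2382, 0.0863]
ee_rot: [-0.001, 0.084, 0.996, -0.0]
force: [5.0, -0.9, -14.8]
grip_width: 0.0176
```

```bash
python3 -c "
from h import *
to(.5518,.2386,.0885,80.5)"
```

```text
t 4.6333 pos [0.5504 0.2382 0.0863] ang 80.38 shift cm [-0.13  0.06 -0.22] turn -0.0021 F [  5.01  -0.91 -14.8 ] T [-0.148 -0.846 -0.045] w 0.0176 q6 -1.192
```

```bash
python3 -c "
from h import *
c=save('wrist','w5.png'); f=cv2.imread('pics/w5.png'); cv2.imwrite('pics/w5c.png',cv2.resize(f[200:330,240:410],None,fx=4.5,fy=4.5,interpolation=cv2.INTER_CUBIC).clip(0,255))
g=cv2.imread('pics/w5c.png'); cv2.imwrite('pics/w5c.png',np.clip(255*(g/255.)**.5,0,255).astype(np.uint8))"
```

```text
(no output)
```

View pics/w5c.png

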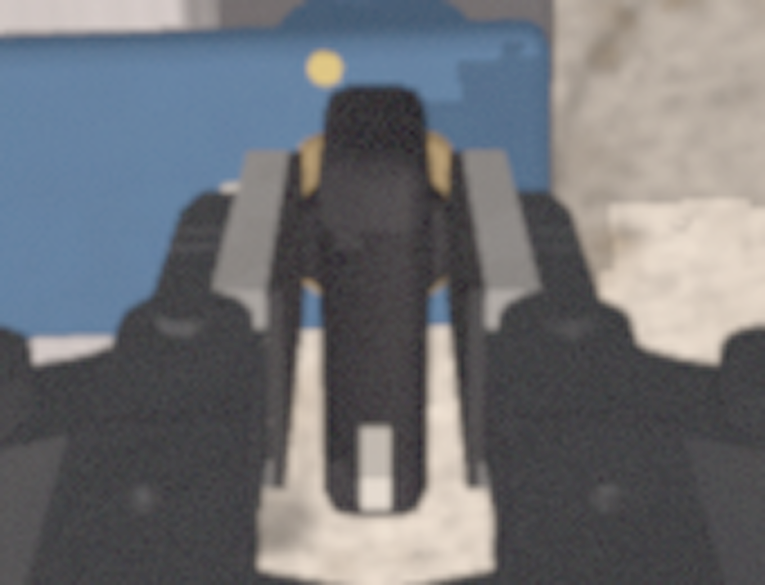

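The pads stand clear of the bar on both sides, so the tips are holding the round black hub under it, about 18 mm in diameter. I'll open, raise about 5 mm and grip again.

Call:
{"op": "move_arm", "data": {
  "moves": [
    [0, 0, 0, 0],
    [0, 0, 0, 0],
    [0, 0, 0, 0],
    [0, 0, -0.2, 0],
    [0, 0, 0, 0],
    [0, 0, 0, 0]
  ],
  "jaw": 3.5
}}

```text
t: 5.18
tcp_pos: [0.5514, 0.2387, 0.0906]
ee_rot: [0.001, 0.084, 0.996, 0.0]
force: [0.3, -0.1, -0.5]
grip_width: 0.0349
```

```bash
python3 -c "
from h import *
to(.5518,.2386,.091,80.5)"
```

```text
t 5.1833 pos [0.5514 0.2387 0.0906] ang 80.39 shift cm [-0.04 -0.   -0.04] turn -0.0018 F [ 0.34 -0.12 -0.51] T [-0.003 -0.034  0.026] w 0.0349 q6 -1.192
```

Call:
{"op": "move_arm", "data": {
  "moves": [
    [-0.04, 0, -0.05, 0],
    [0, 0, 0, 0],
    [0, 0, 0, 0],
    [0, 0, 0, 0],
    [0, 0, 0, 0],
    [0, 0, 0, 0],
    [0, 0, 0, 0],
    [0, 0, 0, 0]
  ],
  "jaw": 0.8
}}

```text
t: 5.85
tcp_pos: [0.5516, 0.2383, 0.0905]
ee_rot: [0.0, 0.084, 0.996, -0.0]
force: [-1.7, -1.8, 4.7]
grip_width: 0.0114
```

```bash
python3 -c "
from h import *
c=save('wrist','w6.png'); f=cv2.imread('pics/w6.png'); g=cv2.resize(f[200:330,240:410],None,fx=4.5,fy=4.5,interpolation=cv2.INTER_CUBIC).clip(0,255)
cv2.imwrite('pics/w6c.png',np.clip(255*(g/255.)**.5,0,255).astype(np.uint8))
to(.5518,.2386,.091,80.5)"
```

```text
t 5.9 pos [0.5516 0.2383 0.0905] ang 80.39 shift cm [-0.02  0.03 -0.05] turn -0.002 F [-1.33 -2.14  5.97] T [-0.455  0.209 -0.034] w 0.0116 q6 -1.192
```

View pics/w6c.png

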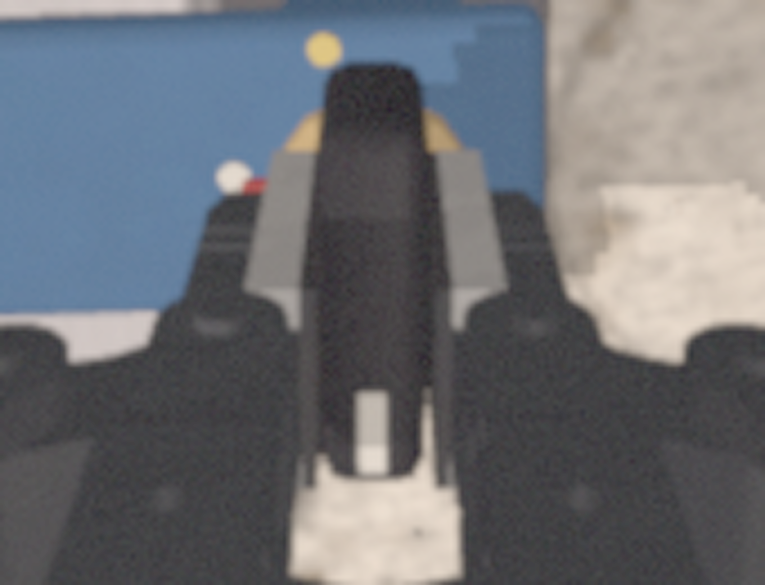

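The opening is now 11.6 mm, so the bar itself is gripped. I'll turn clockwise gently, staying short of the earliest possible bind.

Call:
{"op": "move_arm", "data": {
  "moves": [
    [0, 0, 0.01, 0.05],
    [0, 0, 0.01, 0.05],
    [0, 0, 0.01, 0.05],
    [0, 0, 0.01, 0.05],
    [0, 0, 0.01, 0.05],
    [0, 0, 0.01, 0.05],
    [0, 0, 0, 0]
  ]
}}

```text
t: 6.48
tcp_pos: [0.5517, 0.2385, 0.0899]
ee_rot: [0.0, 0.233, 0.973, 0.0]
force: [-0.6, -0.9, 5.5]
grip_width: 0.0113
```

```bash
python3 -c "
from h import *
to(.5518,.2386,.091,80.5)
c=save('wrist','w7.png'); f=cv2.imread('pics/w7.png'); g=cv2.resize(f[200:330,240:410],None,fx=4.5,fy=4.5,interpolation=cv2.INTER_CUBIC).clip(0,255)
cv2.imwrite('pics/w7c.png',np.clip(255*(g/255.)**.5,0,255).astype(np.uint8))
to(.5518,.2386,.091,80.5)"
```

```text
t 6.4833 pos [0.5517 0.2385 0.0899] ang 63.1 shift cm [-0.    0.01 -0.11] turn -0.3038 F [-0.6  -0.94  5.53] T [-0.329  0.114  0.026] w 0.0113 q6 -0.89
t 6.5333 pos [0.5517 0.2385 0.0899] ang 63.25 shift cm [-0.01  0.01 -0.11] turn -0.3011 F [-1.83 -2.18  5.52] T [-0.301  0.157  0.022] w 0.0117 q6 -0.893
```

View pics/w7c.png

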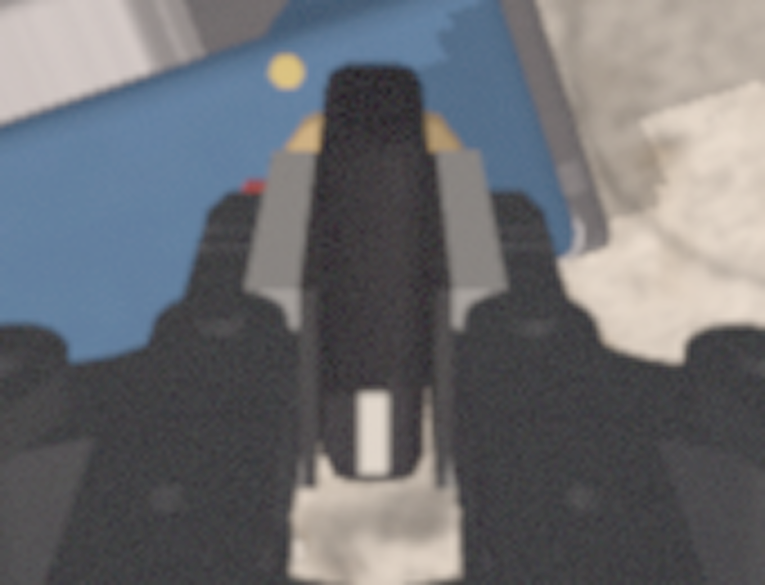

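Call:
{"op": "move_arm", "data": {
  "moves": [
    [0, 0, 0.01, 0.05],
    [0, 0, 0.01, 0.05],
    [0, 0, 0, 0]
  ]
}}

```text
t: 6.78
tcp_pos: [0.5517, 0.2386, 0.0897]
ee_rot: [0.0, 0.28, 0.96, 0.0]
force: [-0.8, -1.1, 5.2]
grip_width: 0.0115
```

```bash
cat >> h.py <<'E'
def chk(fn,x,y,th0):
    s=arm.observe(); T=[s['torque'][2]]
    c=save('wrist',fn+'.png'); T.append(arm.observe()['torque'][2]); f=cv2.imread('pics/'+fn+'.png')
    hsv=cv2.cvtColor(f,cv2.COLOR_BGR2HSV); m=cv2.inRange(hsv,(0,130,60),(8,255,255))|cv2.inRange(hsv,(172,130,60),(180,255,255))
    m[:215]=0;m[275:]=0;m[:,:255]=0;m[:,400:]=0
    p=cv2.findNonZero(m); p=p[:,0] if p is not None else None
    R,a=ang(s); print('bar theta',np.radians(82.16-a).round(3),'Tz',np.round(T,3),'F',s['force'].round(1),'red n',0 if p is None else len(p), None if p is None else p.mean(0).round(1), 'z',s['tcp_pos'][2].round(4),'w',s['grip_width'].round(4))
E
python3 -c "
from h import *
chk('w8',0,0,0)"
```

```text
Traceback (most recent call last):
  File "h.py", line 25, in chk
    R,a=ang(s); print('bar theta',np.radians(82.16-a).round(3),'Tz',np.round(T,3),'F',s['force'].round(1),'red n',0 if p is None else len(p), None if p is None else p.mean(0).round(1), 'z',s['tcp_pos'][2].round(4),'w',s['grip_width'].round(4))
                                                                                                                                                                                                                          ^^^^^^^^^^^^^^^^^^^^^
AttributeError: 'float' object has no attribute 'round'
```

```bash
sed -i "s/s\['grip_width'\].round(4))/round(s['grip_width'],4))/" h.py
python3 -c "
from h import *
chk('w8',0,0,0)"
```

```text
bar theta 0.429 Tz [0.026 0.024] F [-0.4 -0.9  4.9] red n 11 [295.9 241.2] z 0.0897 w 0.0114
```

Call:
{"op": "move_arm", "data": {
  "moves": [
    [0, 0, 0.01, 0.05],
    [0, 0, 0.01, 0.04],
    [0, 0, 0, 0]
  ]
}}

```text
t: 7.13
tcp_pos: [0.5518, 0.2386, 0.0896]
ee_rot: [0.0, 0.323, 0.947, 0.0]
force: [-0.2, -0.6, 5.4]
grip_width: 0.0118
```

```bash
python3 -c "
from h import *
chk('w9',0,0,0)"
```

```text
bar theta 0.52 Tz [-0.001  0.039] F [-0.2 -0.6  5.4] red n 0 None z 0.0896 w 0.0118
```

```bash
python3 -c "
import cv2,numpy as np
o=[]
for n in ['w8','w9']:
    f=cv2.imread(f'pics/{n}.png'); g=cv2.resize(f[205:275,270:370],None,fx=4,fy=4,interpolation=cv2.INTER_CUBIC); o.append(np.clip(255*(g/255.)**.5,0,255))
cv2.imwrite('pics/w89.png',np.hstack(o).astype(np.uint8))"
```

```text
(no output)
```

View pics/w89.png

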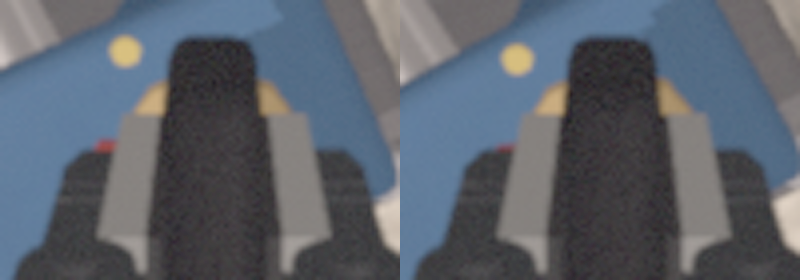

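Call:
{"op": "move_arm", "data": {
  "moves": [
    [0, 0, 0.01, 0.05],
    [0, 0, 0, 0]
  ]
}}

```text
t: 7.35
tcp_pos: [0.5519, 0.2387, 0.0897]
ee_rot: [0.0, 0.346, 0.938, 0.0]
force: [-1.4, -0.3, 5.3]
grip_width: 0.0114
```

```bash
python3 -c "
from h import *
for i in range(4): chk('x%d'%i,0,0,0)
import cv2,numpy as np
o=[]
for n in ['w8','x3']:
    f=cv2.imread(f'pics/{n}.png'); g=cv2.resize(f[205:275,270:370],None,fx=4,fy=4,interpolation=cv2.INTER_CUBIC); o.append(np.clip(255*(g/255.)**.5,0,255))
cv2.imwrite('pics/wx.png',np.hstack(o).astype(np.uint8))"
```

```text
bar theta 0.57 Tz [0.058 0.085] F [-1.4 -0.3  5.3] red n 0 None z 0.0897 w 0.0114
bar theta 0.568 Tz [0.085 0.074] F [-0.7 -0.6  5.8] red n 0 None z 0.0896 w 0.0117
bar theta 0.568 Tz [0.074 0.108] F [-0.4  0.   5.6] red n 0 None z 0.0896 w 0.0116
bar theta 0.568 Tz [0.108 0.081] F [-0.4 -0.9  6. ] red n 0 None z 0.0896 w 0.0115
```

View pics/wx.png

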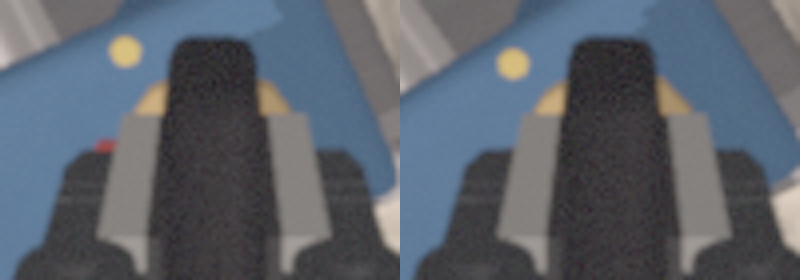

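The torque is rising (about 0.03 to 0.08 N m) and the pointer lags behind the pad, which suggests binding. One more small step should confirm it.

Call:
{"op": "move_arm", "data": {
  "moves": [
    [0, 0, 0, 0.05],
    [0, 0, 0, 0],
    [0, 0, 0, 0]
  ]
}}

```text
t: 7.8
tcp_pos: [0.5519, 0.2388, 0.0897]
ee_rot: [0.0, 0.369, 0.93, 0.0]
force: [0.1, 0.5, 5.8]
grip_width: 0.0116
```

```bash
python3 -c "
from h import *
for i in range(4): chk('y%d'%i,0,0,0)"
```

```text
bar theta 0.618 Tz [0.073 0.086] F [0.1 0.5 5.8] red n 0 None z 0.0897 w 0.0116
bar theta 0.618 Tz [0.086 0.17 ] F [ 0.2 -1.   5.7] red n 0 None z 0.0896 w 0.0112
bar theta 0.618 Tz [0.17  0.074] F [-0.1  0.5  6.5] red n 0 None z 0.0896 w 0.0114
bar theta 0.618 Tz [0.074 0.136] F [-0.8 -0.2  4.9] red n 0 None z 0.0896 w 0.0114
```

Call:
{"op": "move_arm", "data": {
  "moves": [
    [0, 0, 0, 0.04],
    [0, 0, 0, 0],
    [0, 0, 0, 0],
    [0, 0, 0, 0]
  ]
}}

```text
t: 8.33
tcp_pos: [0.5519, 0.2388, 0.0896]
ee_rot: [0.0, 0.387, 0.922, 0.001]
force: [0.6, -0.4, 5.2]
grip_width: 0.0118
```

```bash
python3 -c "
from h import *
for i in range(5): chk('z%d'%i,0,0,0)
c=save('scene','s2.png');f=cv2.imread('pics/s2.png'); cv2.imwrite('pics/s2c.png',cv2.resize(f[150:250,250:370],None,fx=5,fy=5))"
```

```text
bar theta 0.658 Tz [0.188 0.18 ] F [ 0.6 -0.4  5.2] red n 0 None z 0.0896 w 0.0118
bar theta 0.658 Tz [0.18  0.144] F [-0.4 -0.5  5.6] red n 0 None z 0.0896 w 0.0117
bar theta 0.658 Tz [0.144 0.126] F [-0.3  1.2  6.2] red n 0 None z 0.0896 w 0.0115
bar theta 0.658 Tz [0.126 0.119] F [ 0.  -0.1  5.6] red n 0 None z 0.0896 w 0.0115
bar theta 0.658 Tz [0.119 0.128] F [-0.1 -0.8  5.9] red n 0 None z 0.0896 w 0.0113
```

View pics/s2c.png

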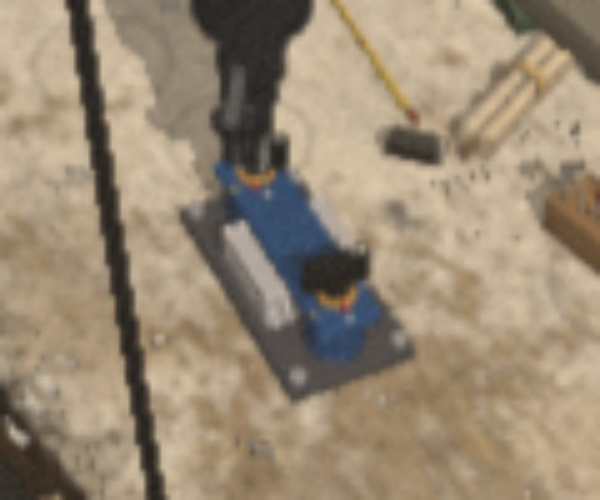

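Screw a binds at about 0.5 rad: the torque is about 0.14 N m and the pointer is standing still, so a is the crossed one. I'll turn it back to its start stop.

Call:
{"op": "move_arm", "data": {
  "moves": [
    [0, 0, 0, -0.06],
    [0, 0, -0.015, -0.1],
    [0, 0, -0.015, -0.1],
    [0, 0, -0.015, -0.1],
    [0, 0, -0.02, -0.1],
    [0, 0, -0.02, -0.1],
    [0, 0, -0.015, -0.06],
    [0, 0, 0, -0.04],
    [0, 0, 0, -0.02],
    [0, 0, 0, 0],
    [0, 0, 0, 0]
  ]
}}

```text
t: 9.55
tcp_pos: [0.5516, 0.2383, 0.0905]
ee_rot: [0.0, 0.057, 0.998, -0.0]
force: [-0.8, -2.3, 5.2]
grip_width: 0.0111
```

```bash
python3 -c "
from h import *
for i in range(3): chk('ba%d'%i,0,0,0)
to(.5518,.2386,.091,80.5)
f=cv2.imread('pics/ba2.png'); g=cv2.resize(f[200:330,240:410],None,fx=4.5,fy=4.5,interpolation=cv2.INTER_CUBIC)
cv2.imwrite('pics/bac.png',np.clip(255*(g/255.)**.5,0,255).astype(np.uint8))"
```

```text
bar theta -0.022 Tz [-0.014 -0.101] F [-0.8 -2.3  5.2] red n 19 [296.  240.4] z 0.0905 w 0.0111
bar theta -0.022 Tz [-0.101  0.015] F [-0.9 -1.9  6.3] red n 19 [296.  240.4] z 0.0905 w 0.0113
bar theta -0.022 Tz [ 0.015 -0.02 ] F [-0.9 -2.9  6.4] red n 19 [296.  240.4] z 0.0905 w 0.0114
t 9.7 pos [0.5516 0.2383 0.0905] ang 83.41 shift cm [-0.02  0.03 -0.05] turn 0.0508 F [-0.81 -2.41  5.59] T [-0.435  0.235 -0.02 ] w 0.0119 q6 -1.245
```

View pics/bac.png

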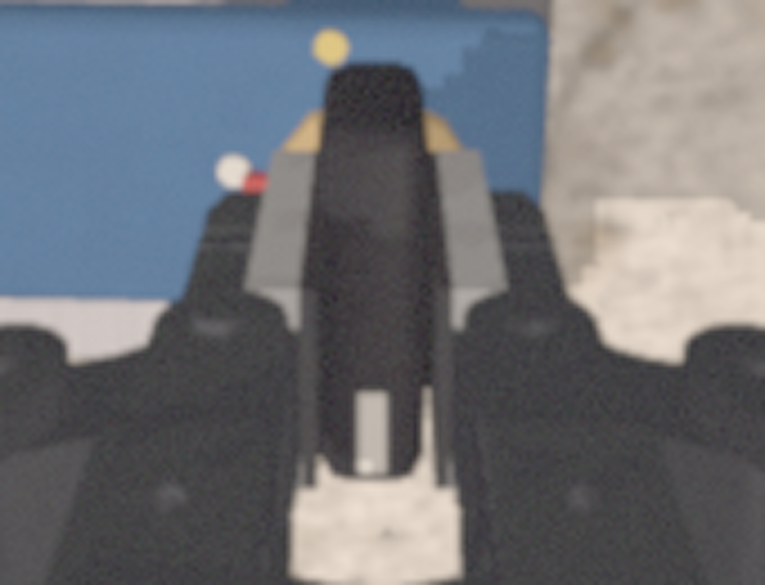

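Call:
{"op": "move_arm", "data": {
  "moves": [
    [0, 0, 0, -0.03],
    [0, 0, 0, 0],
    [0, 0, 0, 0.03],
    [0, 0, 0, 0]
  ]
}}

```text
t: 10.03
tcp_pos: [0.5516, 0.2383, 0.0905]
ee_rot: [0.0, 0.058, 0.998, -0.0]
force: [-1.6, -2.1, 6.7]
grip_width: 0.0115
```

Call:
{"op": "move_arm", "data": {
  "moves": [
    [0, 0, 0, 0],
    [0, 0, 0, 0],
    [0, 0, 0, 0],
    [0, 0, 0, 0],
    [0, 0, -1, 0],
    [0, 0, -2, 0],
    [0, 0, -2, 0],
    [0, 0, -1, 0],
    [0, 0, 0, 0],
    [0, 0, 0, 0]
  ],
  "jaw": 5
}}

```text
t: 10.87
tcp_pos: [0.5518, 0.2385, 0.1508]
ee_rot: [0.001, 0.059, 0.998, 0.0]
force: [-0.2, -0.6, -1.1]
grip_width: 0.0504
```

```bash
python3 -c "
from h import *
to(.5356,.1200,.1505,78.92)
c=save('wrist','r1.png')"
```

```text
t 10.8667 pos [0.5518 0.2385 0.1508] ang 83.26 shift cm [  0.22 -11.96   0.02] turn 0.0758 F [-0.16 -0.58 -1.09] T [-0.04   0.057 -0.017] w 0.0504 q6 -1.242
```

View pics/r1.png

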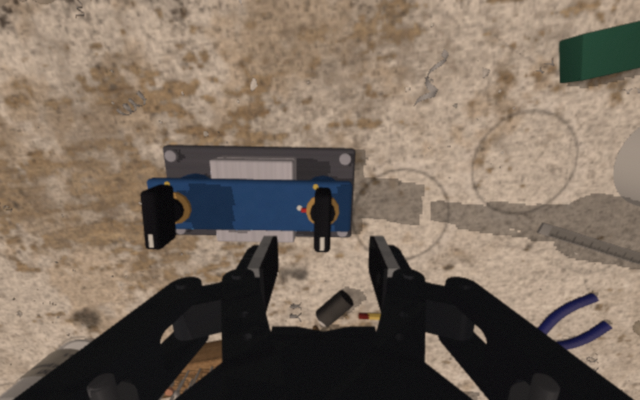

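Screw a's pointer stands at its white dot and the knob is released. Moving over to b.

Call:
{"op": "move_arm", "data": {
  "moves": [
    [0, -1.5, 0, 0],
    [0.02, -2.5, 0, 0],
    [0.1, -3, 0, 0],
    [0.1, -3, 0, 0],
    [0, -1.96, 0, 0],
    [0, 0, 0, 0.076],
    [0, 0, 1.5, 0],
    [0, 0, 1.5, 0],
    [0, 0, 0, 0],
    [0, 0, 0, 0]
  ]
}}

```text
t: 11.75
tcp_pos: [0.5336, 0.1193, 0.1185]
ee_rot: [-0.002, 0.097, 0.995, -0.0]
force: [0.2, -0.4, 0.1]
grip_width: 0.05
```

```bash
python3 -c "
from h import *
to(.5356,.1200,.091,78.92)
s=arm.observe(); c=save('wrist','b1.png'); np.savez('b1.npz',**c,pos=s['tcp_pos'],q=s['ee_rot'])
c=wcam(dict(np.load('b1.npz')))
V,U=np.mgrid[150:320,255:385]; D=c['depth'][150:320,255:385]
P=np.stack([world(c,u,v,d) for u,v,d in zip(U.ravel(),V.ravel(),D.ravel())])
Q=P[(P[:,2]>.086)&(P[:,2]<.094)&(np.hypot(P[:,0]-.5356,P[:,1]-.12)<.03)]
print(len(Q),cv2.minAreaRect(Q[:,:2].astype(np.float32)*1000),Q[:,2].mean())"
```

```text
t 11.75 pos [0.5336 0.1193 0.1185] ang 78.87 shift cm [-0.19  0.11  2.75] turn -0.0008 F [ 0.16 -0.43  0.06] T [ 0.01  -0.013  0.047] w 0.05 q6 -1.374
1376 ((535.4932250976562, 119.74104309082031), (11.854446411132812, 44.572776794433594), 78.26628112792969) 0.08985307011370625
```

View pics/b1.png

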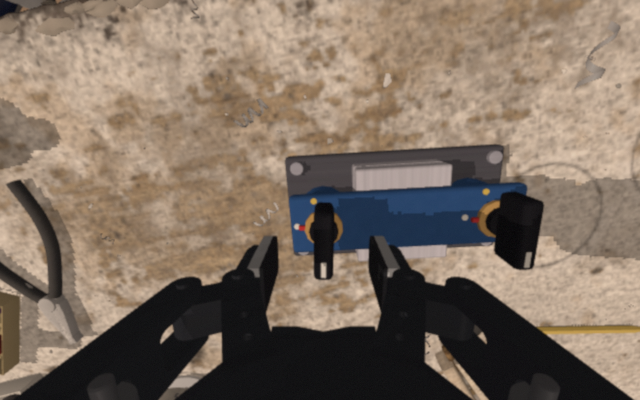

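Bar b is re-measured at (0.5355, 0.1198) and 78.3°, which agrees with the first view. Lowering and gripping.

Call:
{"op": "move_arm", "data": {
  "moves": [
    [-0.1, 0.05, 0.8, 0.008],
    [-0.09, 0.04, 0.9, 0],
    [0, 0, 0.7, 0],
    [0, 0, 0.35, 0],
    [0, 0, 0, 0]
  ]
}}

```text
t: 12.22
tcp_pos: [0.5363, 0.1205, 0.0913]
ee_rot: [-0.001, 0.101, 0.995, -0.0]
force: [-0.6, 0.1, 0.7]
grip_width: 0.0502
```

```bash
python3 -c "
from h import *
to(.5355,.1198,.091,78.5)"
```

```text
t 12.2167 pos [0.5363 0.1205 0.0913] ang 78.45 shift cm [ 0.06 -0.08  0.03] turn -0.0009 F [-0.6   0.06  0.72] T [-0.05   0.004  0.011] w 0.0502 q6 -1.364
```

Call:
{"op": "move_arm", "data": {
  "moves": [
    [0.06, -0.08, 0, 0],
    [0, 0, 0, 0],
    [0, 0, 0, 0],
    [0, 0, 0, 0],
    [0, 0, 0, 0],
    [0, 0, 0, 0],
    [0, 0, 0, 0],
    [0, 0, 0, 0],
    [0, 0, 0, 0],
    [0, 0, 0, 0]
  ],
  "jaw": 0.8
}}

```text
t: 13.05
tcp_pos: [0.5368, 0.1195, 0.0931]
ee_rot: [0.0, 0.101, 0.995, -0.0]
force: [-1.7, -3.4, 5.7]
grip_width: 0.0117
```

```bash
python3 -c "
from h import *
for i in range(3): chk('c%d'%i,0,0,0)
to(.5355,.1198,.091,78.5)"
```

```text
bar theta 0.065 Tz [ 0.026 -0.022] F [-1.7 -3.4  5.7] red n 34 [296.5 238.5] z 0.0931 w 0.0117
bar theta 0.065 Tz [-0.022  0.006] F [-0.4 -4.1  5.6] red n 34 [296.5 238.5] z 0.0931 w 0.0116
bar theta 0.065 Tz [ 0.006 -0.005] F [-1.3 -3.9  6. ] red n 34 [296.5 238.5] z 0.0931 w 0.0116
t 13.2 pos [0.5368 0.1195 0.093 ] ang 78.44 shift cm [0.13 0.   0.2 ] turn -0.001 F [-1.7  -3.9   5.62] T [-0.811  0.264 -0.005] w 0.0113 q6 -1.365
```

Call:
{"op": "move_arm", "data": {
  "moves": [
    [0.1, 0, 0.05, 0],
    [0, 0, 0.01, 0.05],
    [0, 0, 0.01, 0.05],
    [0, 0, 0.01, 0.05],
    [0, 0, 0.01, 0.05],
    [0, 0, 0.01, 0.05],
    [0, 0, 0.01, 0.05],
    [0, 0, 0, 0]
  ]
}}

```text
t: 13.87
tcp_pos: [0.5366, 0.1195, 0.0924]
ee_rot: [0.001, 0.25, 0.968, -0.0]
force: [-1.2, -4.6, 7.1]
grip_width: 0.0113
```

```bash
python3 -c "
from h import *
for i in range(3): chk('d%d'%i,0,0,0)
to(.5355,.1198,.091,78.5)"
```

```text
bar theta 0.368 Tz [-0.015  0.021] F [-1.2 -4.6  7.1] red n 33 [296.3 239.3] z 0.0924 w 0.0113
bar theta 0.366 Tz [0.021 0.012] F [ 0.3 -4.7  6.6] red n 33 [296.3 239.3] z 0.0924 w 0.0116
bar theta 0.365 Tz [0.012 0.037] F [ 0.1 -5.5  6.8] red n 33 [296.3 239.3] z 0.0924 w 0.0117
t 14.0167 pos [0.5366 0.1195 0.0924] ang 61.25 shift cm [ 0.11 -0.03  0.14] turn -0.3011 F [-0.14 -4.93  6.66] T [-0.92   0.128  0.037] w 0.0114 q6 -1.065
```

Call:
{"op": "move_arm", "data": {
  "moves": [
    [0, 0, 0.01, 0.05],
    [0, 0, 0.01, 0.05],
    [0, 0, 0.01, 0.05],
    [0, 0, 0, 0]
  ]
}}

```text
t: 14.35
tcp_pos: [0.5366, 0.1195, 0.0921]
ee_rot: [0.001, 0.321, 0.947, -0.0]
force: [0.2, -5.6, 7.2]
grip_width: 0.0116
```

```bash
python3 -c "
from h import *
for i in range(2): chk('e%d'%i,0,0,0)"
```

```text
bar theta 0.517 Tz [0.024 0.018] F [ 0.2 -5.6  7.2] red n 33 [296.3 239.3] z 0.0921 w 0.0116
bar theta 0.516 Tz [0.018 0.019] F [-1.1 -5.6  7.1] red n 34 [296.4 239.4] z 0.0921 w 0.0114
```

Call:
{"op": "move_arm", "data": {
  "moves": [
    [0, 0, 0.01, 0.05],
    [0, 0, 0.01, 0.05],
    [0, 0, 0, 0]
  ]
}}

```text
t: 14.7
tcp_pos: [0.5366, 0.1195, 0.092]
ee_rot: [0.001, 0.368, 0.93, 0.0]
force: [0.2, -5.2, 6.2]
grip_width: 0.0118
```

```bash
python3 -c "
from h import *
for i in range(2): chk('f%d'%i,0,0,0)"
```

```text
bar theta 0.617 Tz [ 0.047 -0.045] F [ 0.2 -5.2  6.2] red n 33 [296.3 239.5] z 0.092 w 0.0118
bar theta 0.615 Tz [-0.045 -0.052] F [-0.5 -6.1  6.3] red n 34 [296.4 239.4] z 0.0919 w 0.0116
```

The red pointer stays put in the tool view, so it is following the bar. Continuing.

Call:
{"op": "move_arm", "data": {
  "moves": [
    [0, 0, 0.01, 0.05],
    [0, 0, 0.01, 0.05],
    [0, 0, 0, 0]
  ]
}}

```text
t: 15.05
tcp_pos: [0.5366, 0.1194, 0.0917]
ee_rot: [0.001, 0.414, 0.91, 0.0]
force: [0.5, -5.9, 6.8]
grip_width: 0.0117
```

```bash
python3 -c "
from h import *
for i in range(2): chk('g%d'%i,0,0,0)"
```

```text
bar theta 0.718 Tz [ 0.053 -0.023] F [ 0.5 -5.9  6.8] red n 31 [296.3 239.5] z 0.0917 w 0.0117
bar theta 0.716 Tz [-0.023 -0.045] F [-0.8 -5.   6.4] red n 32 [296.3 239.5] z 0.0917 w 0.0117
```

Call:
{"op": "move_arm", "data": {
  "moves": [
    [0, 0, 0.01, 0.05],
    [0, 0, 0.01, 0.05],
    [0, 0, 0, 0]
  ]
}}

```text
t: 15.4
tcp_pos: [0.5365, 0.1194, 0.0915]
ee_rot: [0.001, 0.459, 0.888, 0.0]
force: [0.7, -5.1, 6.8]
grip_width: 0.0114
```

```bash
python3 -c "
from h import *
for i in range(2): chk('k%d'%i,0,0,0)"
```

```text
bar theta 0.817 Tz [-0.008  0.012] F [ 0.7 -5.1  6.8] red n 31 [296.3 239.5] z 0.0915 w 0.0114
bar theta 0.815 Tz [ 0.012 -0.021] F [-0.7 -5.1  7.3] red n 32 [296.3 239.5] z 0.0915 w 0.0113
```

It's past 0.8 rad with no binding, so b is the sound one. Running it on towards home.

Call:
{"op": "move_arm", "data": {
  "moves": [
    [0, 0, 0.01, 0.06],
    [0, 0, 0.01, 0.06],
    [0, 0, 0.01, 0.06],
    [0, 0, 0.01, 0.06],
    [0, 0, 0.01, 0.06],
    [0, 0, 0, 0.03],
    [0, 0, 0, 0]
  ]
}}

```text
t: 16.08
tcp_pos: [0.5365, 0.1193, 0.0909]
ee_rot: [0.001, 0.599, 0.801, 0.0]
force: [-0.0, -5.5, 5.8]
grip_width: 0.0116
```

```bash
python3 -c "
from h import *
for i in range(2): chk('l%d'%i,0,0,0)"
```

```text
bar theta 1.147 Tz [-0.004  0.028] F [-0.  -5.5  5.8] red n 30 [296.3 239.6] z 0.0909 w 0.0116
bar theta 1.145 Tz [0.028 0.016] F [ 0.1 -5.4  5.5] red n 30 [296.3 239.6] z 0.0909 w 0.0111
```

Call:
{"op": "move_arm", "data": {
  "moves": [
    [0, 0, 0.01, 0.05],
    [0, 0, 0.01, 0.04],
    [0, 0, 0, 0]
  ]
}}

```text
t: 16.43
tcp_pos: [0.5364, 0.1193, 0.0907]
ee_rot: [0.001, 0.634, 0.773, 0.0]
force: [-0.3, -6.0, 5.5]
grip_width: 0.0114
```

```bash
python3 -c "
from h import *
for i in range(4): chk('m%d'%i,0,0,0)"
```

```text
bar theta 1.237 Tz [ 0.007 -0.021] F [-0.3 -6.   5.5] red n 30 [296.3 239.6] z 0.0907 w 0.0114
bar theta 1.235 Tz [-0.021  0.049] F [-0.6 -6.2  6.9] red n 29 [296.4 239.7] z 0.0907 w 0.0112
bar theta 1.235 Tz [ 0.049 -0.032] F [-0.1 -6.4  5.9] red n 30 [296.3 239.6] z 0.0907 w 0.0114
bar theta 1.235 Tz [-0.032  0.004] F [-0.5 -4.7  6.5] red n 30 [296.3 239.6] z 0.0907 w 0.0115
```

Call:
{"op": "move_arm", "data": {
  "moves": [
    [0, 0, 0.01, 0.05],
    [0, 0, 0, 0.04],
    [0, 0, 0, 0]
  ]
}}

```text
t: 16.88
tcp_pos: [0.5365, 0.1193, 0.0906]
ee_rot: [0.001, 0.668, 0.744, 0.0]
force: [-0.7, -5.8, 6.4]
grip_width: 0.0115
```

```bash
python3 -c "
from h import *
for i in range(4): chk('n%d'%i,0,0,0)"
```

```text
bar theta 1.327 Tz [-0.02   0.075] F [-0.7 -5.8  6.4] red n 19 [296.3 240.5] z 0.0906 w 0.0115
bar theta 1.325 Tz [0.075 0.091] F [-1.9 -5.3  5.9] red n 19 [296.3 240.3] z 0.0906 w 0.0118
bar theta 1.325 Tz [0.091 0.074] F [-0.7 -5.4  5.7] red n 18 [296.2 240.4] z 0.0906 w 0.0111
bar theta 1.325 Tz [0.074 0.1  ] F [ 0.  -5.4  6.5] red n 19 [296.3 240.3] z 0.0906 w 0.0112
```

Red is beginning to slip behind the pad and the torque is up to about 0.08 N m, which is the home stop. I'll add one small snugging step.

Call:
{"op": "move_arm", "data": {
  "moves": [
    [0, 0, 0, 0.05],
    [0, 0, 0, 0],
    [0, 0, 0, 0]
  ]
}}

```text
t: 17.33
tcp_pos: [0.5365, 0.1193, 0.0906]
ee_rot: [0.001, 0.686, 0.728, 0.0]
force: [-0.2, -6.4, 6.0]
grip_width: 0.0112
```

```bash
python3 -c "
from h import *
for i in range(4): chk('o%d'%i,0,0,0)"
```

```text
bar theta 1.375 Tz [0.1   0.068] F [-0.2 -6.4  6. ] red n 14 [296.4 240.7] z 0.0906 w 0.0112
bar theta 1.375 Tz [0.068 0.045] F [-0.2 -5.2  5.9] red n 14 [296.4 240.7] z 0.0906 w 0.0113
bar theta 1.375 Tz [0.045 0.107] F [-0.5 -6.   6.4] red n 13 [296.2 240.8] z 0.0906 w 0.011
bar theta 1.375 Tz [0.107 0.025] F [ 0.4 -6.5  6.1] red n 14 [296.4 240.7] z 0.0906 w 0.0113
```

Call:
{"op": "move_arm", "data": {
  "moves": [
    [0, 0, 0, 0.04],
    [0, 0, 0, 0],
    [0, 0, 0, 0]
  ]
}}

```text
t: 17.78
tcp_pos: [0.5365, 0.1193, 0.0906]
ee_rot: [0.001, 0.7, 0.714, 0.0]
force: [-0.1, -4.8, 5.7]
grip_width: 0.0117
```

```bash
python3 -c "
from h import *
for i in range(5): chk('p%d'%i,0,0,0)"
```

```text
bar theta 1.415 Tz [0.113 0.176] F [-0.1 -4.8  5.7] red n 11 [296.4 240.9] z 0.0906 w 0.0117
bar theta 1.415 Tz [0.176 0.102] F [-0.  -7.1  5.4] red n 11 [296.4 240.9] z 0.0906 w 0.0114
bar theta 1.415 Tz [0.102 0.131] F [-0.1 -4.7  7. ] red n 11 [296.4 240.9] z 0.0906 w 0.0112
bar theta 1.415 Tz [0.131 0.111] F [ 0.4 -6.3  6.3] red n 11 [296.4 240.9] z 0.0906 w 0.0114
bar theta 1.415 Tz [0.111 0.108] F [ 0.3 -5.   6.5] red n 10 [296.5 241. ] z 0.0906 w 0.0111
```

Call:
{"op": "move_arm", "data": {
  "moves": [
    [0, 0, 0, -0.05],
    [0, 0, 0, -0.08],
    [0, 0, 0, 0]
  ]
}}

```text
t: 18.28
tcp_pos: [0.5365, 0.1193, 0.0906]
ee_rot: [0.001, 0.651, 0.759, 0.0]
force: [-1.1, -6.2, 6.6]
grip_width: 0.0117
```

Call:
{"op": "move_arm", "data": {
  "moves": [
    [0, 0, 0, 0],
    [0, 0, 0, 0],
    [0, 0, 0, 0],
    [0, 0, 0, 0],
    [0, 0, -1, 0],
    [0, 0, -2, 0],
    [0, 0, -2, 0],
    [0, 0, -2, 0],
    [0, 0, -1, 0],
    [0, 0, 0, 0],
    [0, 0, 0, 0]
  ],
  "jaw": 5
}}

```text
t: 19.2
tcp_pos: [0.5357, 0.1201, 0.1703]
ee_rot: [0.0, 0.652, 0.758, 0.0]
force: [-0.0, 0.4, 0.4]
grip_width: 0.0499
```

```bash
python3 -c "
from h import *
to(.5355,.1198,.17,78.5)
c=save('wrist','q.png');f=cv2.imread('pics/q.png'); cv2.imwrite('pics/qc.png',cv2.resize(f[80:300,200:480],None,fx=2.7,fy=2.7,interpolation=cv2.INTER_CUBIC))"
```

```text
t 19.2 pos [0.5357 0.1201 0.1703] ang 8.54 shift cm [-0.02 -0.02  0.03] turn -1.221 F [-0.    0.42  0.36] T [-0.018 -0.018  0.029] w 0.0499 q6 -0.145
```

View pics/qc.png

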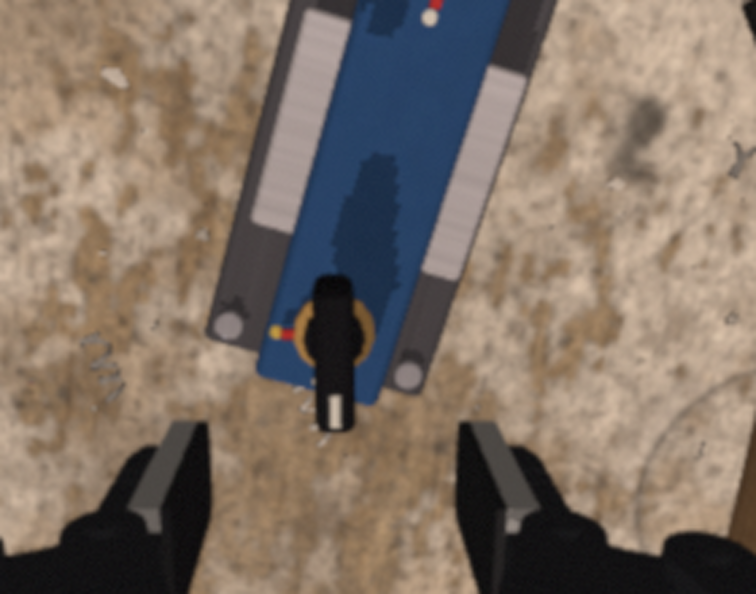

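Pointer b stands at its yellow home dot. I'll check both pointer angles numerically and the whole scene.

```bash
python3 -c "
from h import *
s=arm.observe(); c=save('wrist','q2.png'); np.savez('q2.npz',**c,pos=s['tcp_pos'],q=s['ee_rot']); c=wcam(dict(np.load('q2.npz')))
f=cv2.imread('pics/q2.png'); hsv=cv2.cvtColor(f,cv2.COLOR_BGR2HSV); m=cv2.inRange(hsv,(0,140,70),(8,255,255))|cv2.inRange(hsv,(172,140,70),(180,255,255))
n,l,st,ce=cv2.connectedComponentsWithStats(m)
for i in range(1,n):
    if st[i,4]<5: continue
    u,v=ce[i]; 
    p=world(c,u,v,c['depth'][int(round(v)),int(round(u))])
    for k,ax in (('a',(.5518,.2386)),('b',(.5356,.1199))):
        d=p[:2]-ax
        if np.hypot(*d)<.03: print(k,p.round(4),np.hypot(*d).round(4),'screw',(-np.arctan2(d[1],d[0])-np.radians(90+7.84)).round(3))
t0=dict(np.load('top0.npz')); c=save('top','topend.png')"
```

```text
a [0.5501 0.2232 0.0595] 0.0155 screw -0.027
b [0.521  0.1173 0.0562] 0.0149 screw 1.259
```

View pics/topend.png

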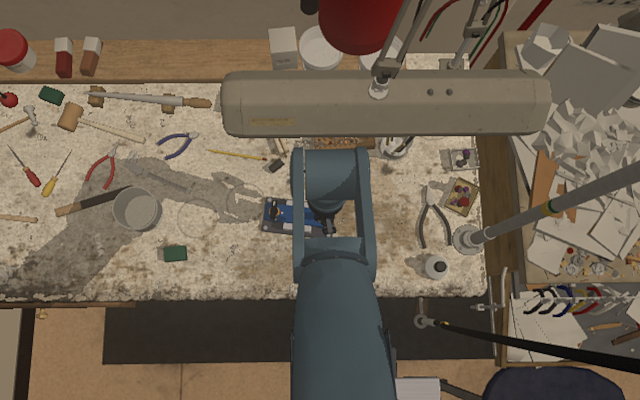

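```bash
python3 -c "
from h import *
print(arm.job_done(), arm.observe()['t'])"
```

```text
the job is handed in; nothing more can be done
the job is handed in; nothing more can be done
```

The clamp job is done: screw b is home, and screw a, the crossed one, is back at its start stop. I handed it in at about 19.3 s of the 67 s allowed; no verdict was reported.

- **Screw a (crossed):** it bound at about 0.5 rad. I stopped at about 0.14 N m, with its pointer standing still, and turned it back. The last wrist view measured it at -0.03 rad, which is 0 within measuring error, with the pointer at the white dot.
- **Screw b (sound):** it ran freely to its seat, and I snugged it at about 0.12 N m. After release I measured it at 1.26 rad, with the pointer at the yellow dot.
- **Surroundings:** the gripper is open, about 80 mm above b, with essentially no force on it. In the last top view the spirit lamp, loupe and wax block look to be where they started; I compared them by eye and did not measure them.
- **What went wrong or disagreed:**
  - My first grip on a was too low and held the round hub under the bar (opening 18 mm, up to about 15 N vertical). I let go and gripped about 5 mm higher.
  - The first strap measurement from the top camera was about 6 mm off along y because the colour mask missed one end. I used the wrist camera's measurement instead.
  - The torque readings were noisy by about ±0.04 N m, so I judged both stops from averaged readings and the pointer lagging behind the bar.

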